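# Fit the cuvette rotor on the reader's drive studs

## Task

Take the cuvette rotor off its rest by the blue square grip and lower it over the spindle of the bench reader. Turn it, resting lightly on the three drive studs, until the studs find its holes, then let it down gently until it sits fully home and flat on the drive plate, and let go. Do not slam, drop or force it, and leave the bottle, the jar and the tube rack where they stand.

Things in the scene. Friction and masses are not known exactly. Their poses are not given: they have to be found in the camera images.
- rotor_grip (a point): Centre of the loose rotor's blue square grip, on the axis, 30 mm above the rotor's underside, z up. Grip: 36 x 36 mm, 45 mm tall (8 to 53 mm above the underside), faces square to this x and y. Rotor, 0.3 to 0.5 kg: flat aluminium wheel 164 mm across, 8 mm thick, 12 white wells 12 mm tall on its rim 71 mm from the axis. An 18 mm bore runs along the axis right through wheel and grip.
- rotor_hole (a point): Lower mouth, in the rotor's underside, of one of its three round stud holes: 9.5 mm wide, right through the 8 mm wheel, 32 mm from the axis, 120 degrees apart. This one lies in the direction of the x axis of rotor_grip. The three are alike: any hole may go on any stud. The four big curved windows further out are no stud holes.
- rest (a point): Centre of the underside of the fixed grey round rest on the bench, 110 mm across and 30 mm tall with a rubber top; the rotor starts on it, roughly centred.
- drive_seat (a point): Centre of the upper face of the dark round drive plate (150 mm across, 50 mm above the bench) in the fixed white bench reader; the rotor's underside lies on it when home. The frame is the housing's and does NOT tell the plate's angle. z up, x towards the low console (95 mm tall, 105 to 160 mm along x). Housing 210 mm square, 40 mm tall.
- spindle_tip (a point): Top of the steel spindle on the drive plate's axis: 16 mm diameter, 30 mm tall above the plate, its top 8 mm a cone. Around it on the plate stand three yellow studs: 8 mm diameter, 12 mm tall (top 3 mm a cone, 6 mm at the tip), 32 mm from the axis, 120 degrees apart. One stud lies within 0.6 rad either way of the x axis of drive_seat; just where must be seen or felt.
- reader_front (a point): Middle of the lower front edge of the reader's housing. How the reader behaves: its drive plate turns only stiffly, at about 0.3 N m. A rotor pressed lightly on the stud tips (3 to 6 N) slides round over them; pressed hard it drags the plate along and never finds the holes. With studs in the holes it sinks 12 mm to the plate. Set down at 15 mm/s or slower; a knock over 60 N harms it.
- reagent: White reagent bottle with yellow cap, 54 mm across, 115 mm tall, origin at the centre of its underside. To be left alone.
- buffer: Amber jar with green cap, 60 mm across, 85 mm tall, origin at the centre of its underside. To be left alone.
- tube_rack: Grey rack 45 x 150 mm, with capped tubes up to 80 mm tall, origin at the centre of its underside. To be left alone.
Things that resemble listed ones, but are neither listed nor needed, are in the scene too. Leave any pink or yellow look-alike of the part that bears rest alone.

How it is judged:
By the outcome, as a careful person would: the job done as asked, in the order asked, and still so for the second after the job is handed in, with the robot touching nothing.
It also fails if it takes over 54 s, if anything falls off the work surface, if the arm or the gripper's body presses on something with over 40 N, if the wrist force passes 120 N, or if a joint passes its speed limit or range.

## Robot

A 7-joint arm with a two-finger parallel gripper is mounted at the origin on the work surface. World frame = base frame: x ahead of the robot, y to its left, z up, the work surface at z = 0. Lengths are in mm, angles in degrees, forces in N, time in s.
With the tool pointing down it reaches from about 400 to 850 mm from the base axis. Payload 10.4 kg.
Tool frame: the origin (TCP) lies between the finger pads; the fingertips stand 22 mm ahead of it and the grasp point (between the pads) lies 3 mm ahead of it (bot.tip_extent is the distance from the TCP to the fingertips, in mm); x points along the fingers, y is the direction in which the jaws open and shut, and the axes are right-handed (so a half turn about x gives the same grasp; the last joint's range is limited). The gripper opens to 87 mm and grips with 3 to 60 N. Pads are 19 mm wide; open, the fingers measure 117 mm over their backs; the gripper's body (75 mm by 190 mm) begins 51 mm behind the grasp point.
Start: joints at [-69.935, 19.034, -3.707, 83.658, 1.238, 77.344, -5.071], TCP at [227.629, 582.095, 244.576] pointing down, gripper open.
Joint ranges: [-148.97, 148.97], [-28.65, 121.19], [-84.17, 76.75], [9.2, 138.47], [-72.65, 252.65], [3.7, 117.97], [-149.18, 149.18]. Speed limits (degrees/s): [127.2, 127.2, 159.86, 159.86, 180, 180, 180].

## Interface

Orientations are given as a 3x3 rotation matrix whose columns are the frame's x, y, z axes.
In Python, from rig import bot gives the robot as it stands.
- The arm moves only by the tool step_arm, never from a script. Its argument "series" is one flat list of numbers, 6 for each row, row after row: the shift along the tool's x, y, z in m, then the turn, a rotation vector about the tool's x, y, z in rad. A call has 1 to 20 rows; each row is the pose to reach, as a shift and turn from the pose measured when the call began, along the tool's axes at that moment; what a row does not reach only later rows make up. A row lasts 1/10 s, in which the tool goes at most 50 mm and 8.59 degrees, less where a joint would pass 70% of its speed; a pose out of reach is approached as far as the arm can. A call with a gripper value outside its range is refused whole. "grip" is the finger opening in m, from 0 to 0.087, set as the call begins (left out, the last holds). The fingers move at their own pace and stop on an object; "grip_force" is the grip in N (left out, the last holds). Time passes only in rows, so rows that repeat a pose let the fingers close. It gives the time, the measured TCP pose, the force and the opening at its end, in the units of the state.
- bot.sense(): the state, without advancing time (a new reading comes with each control period).
- bot.get_image(name): name is "side" or "top"; returns a dict with "pixels" (420x560x3 uint8, red, green, blue), "range_z" (420x560 float32, mm along the optical axis (not along the pixel's ray), 0 where there is no reading), "vfov" (degrees; the focal length in pixels is half the picture's height over the tangent of half this angle, whatever the lens; pixels are square), "cx", "cy" (the principal point, pixels), "pose" (4x4, takes a point from camera to world coordinates). Camera axes: x right, y down, z forward; pixel columns grow to the right and rows downward; lengths in mm; the calibration is good to about 2 mm. A picture is of the moment at which its call begins.
- bot.finish_job(): hands the job in, once; it reports no verdict.
The state is a dict: "t": time; "joint_pos": joint angles; "qvel": joint speeds; "effort": joint torques, N m; "tcp_pos": TCP position; "tool_rot": TCP orientation; "force": force on the tool from outside, world axes, zero at the start; "torque": the same for the moment, N m; "grip_width": finger opening in mm.
Only numpy, scipy, OpenCV 4.12 (cv2) and the standard library are available. Lean on these libraries where they do the work, as an engineer would, in place of code of your own. Each camera call takes 0.05 s, during which the arm holds its last target.

## Working session

There is one attempt and no reset: what is moved stays moved. The work goes in short steps, Python scripts to look and compute and a tool call to move; the robot and the scene stay as the last step left them, time stands still between calls to the robot, and variables do not carry over. Pictures are saved under pics/ and viewed, and the job is handed in when it is done.

Besides the shell and the picture viewer there is one more tool, called after "Call:" in YAML: its name, and indented under it one key for each argument. step_arm: Moves the arm, as the interface text tells. Its arguments: {"type":"object","properties":{"series":{"type":"array"},"grip":{"type":"number"},"grip_force":{"type":"number"}},"required":["series"]}

```bash
mkdir -p pics && ls
cat > h.py <<'E'
import numpy as np, cv2
from rig import bot
def grab(n):
    im=bot.get_image(n); np.savez('pics/'+n+'_last.npz',**{k:np.array(v) for k,v in im.items()}); return im
def f(im): return 210/np.tan(np.radians(float(im['vfov'])/2))
def ray(im,u,v):
    P=np.array(im['pose']);fl=f(im)
    d=np.array([(u-im['cx'])/fl,(v-im['cy'])/fl,1.0]); return P[:3,3],P[:3,:3]@d
def onplane(im,u,v,z):
    o,d=ray(im,u,v); return o+d*(z-o[2])/d[2]
def pt(im,u,v):
    o,d=ray(im,u,v); return o+d*im['range_z'][int(round(v)),int(round(u))]
def proj(im,p):
    P=np.array(im['pose']);c=P[:3,:3].T@(np.array(p)-P[:3,3]); return c[:2]/c[2]*f(im)+[im['cx'],im['cy']]
E
python3 - <<'E'
from h import *
s=bot.sense(); print(s)
for n in('top','side'):
    im=grab(n); cv2.imwrite(f'pics/{n}0.png',im['pixels'][:,:,::-1]); print(n,im['vfov'],im['cx'],im['cy'],im['pose'])
E
```

```text
pics
{'t': 0.0, 'joint_pos': array([-69.93472958,  19.07412034,  -3.70658913,  83.70652626,
         1.23606595,  77.34374672,  -5.07043603]), 'qvel': array([ 0.04579537, -0.01412247,  0.01320593, -0.02921602,  0.05903628,
       -0.00324811, -0.05852767]), 'effort': array([-1.19281181e-04, -6.23266625e+01,  2.43683020e-02, -3.89892983e+01,
       -6.13273401e-02,  3.97630013e-02,  1.38874220e-04]), 'tcp_pos': array([227.51142934, 581.72798302, 243.72616707]), 'tool_rot': array([[-4.95608004e-04,  3.64217458e-01,  9.31313802e-01],
       [-1.39123739e-03,  9.31312764e-01, -3.64217792e-01],
       [-9.99998909e-01, -1.47618784e-03,  4.51468844e-05]]), 'force': array([ 0.21102912,  1.1469963 , -0.48171626]), 'torque': array([ 0.02961006, -0.01412758,  0.02361499]), 'grip_width': 86.89167007398865}
top 43.11768178355902 274.5551645445779 208.01414252405357 [[ 1.47341952e-02 -9.75757438e-01  2.18358250e-01  2.05996830e+02]
 [-9.99879745e-01 -1.54348666e-02 -1.50332115e-03  1.41962854e+01]
 [ 4.83720726e-03 -2.18309841e-01 -9.75867519e-01  1.67892628e+03]
 [ 0.00000000e+00  0.00000000e+00  0.00000000e+00  1.00000000e+00]]
side 43.944938181168844 277.5337020550778 208.70353510226735 [[ 8.88524694e-01 -2.02176425e-01  4.11884160e-01 -1.45129147e+01]
 [-4.58452149e-01 -4.27560346e-01  7.79110889e-01 -1.07401614e+03]
 [ 1.85874796e-02 -8.81088443e-01 -4.72586142e-01  7.20394868e+02]
 [ 0.00000000e+00  0.00000000e+00  0.00000000e+00  1.00000000e+00]]
```

View pics/top0.png

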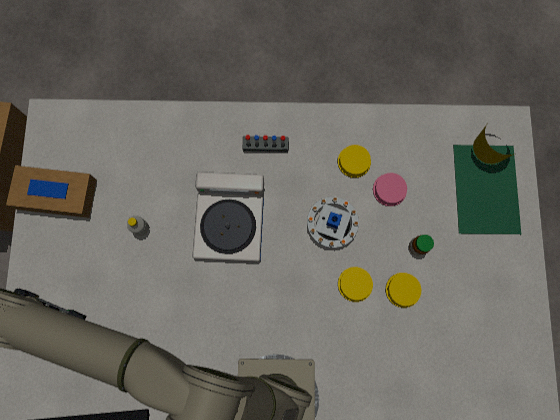

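View pics/side0.png

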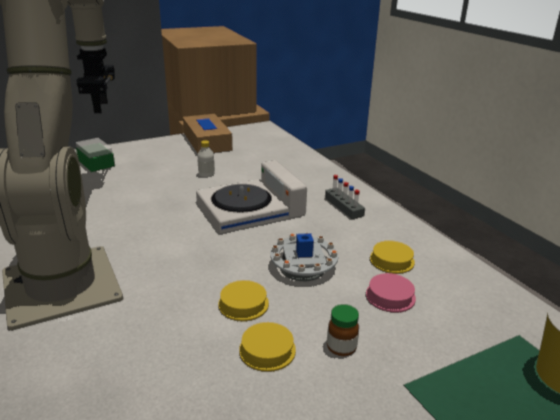

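The only rotor with a blue square grip is at top (334,220) and side (304,245). The pink and yellow discs resemble the rest. The box at top (48,190) only has a blue patch. The reader is at top (229,225) with its console towards +x. I'll enlarge these to confirm.

Run:
```python
from h import *
def L(n): return dict(np.load(f'pics/{n}_last.npz'))
t=L('top');s=L('side')
def crop(im,u0,v0,w,h,k): return cv2.resize(im['pixels'][v0:v0+h,u0:u0+w,::-1],None,fx=k,fy=k,interpolation=cv2.INTER_CUBIC)
a=np.hstack([crop(t,295,185,75,75,5),crop(t,190,185,75,75,5)])
b=np.hstack([crop(s,262,222,84,64,4.5),crop(s,195,155,84,64,4.5)])
b=cv2.resize(b,(750,286))
c=np.vstack([a,b]);c=cv2.resize(c,None,fx=.9,fy=.9);c=np.clip(c.astype(float)*1.7,0,255).astype('uint8'); cv2.imwrite('pics/crop1.png',c);print(c.shape)
```

```text
(595, 675, 3)
```

View pics/crop1.png

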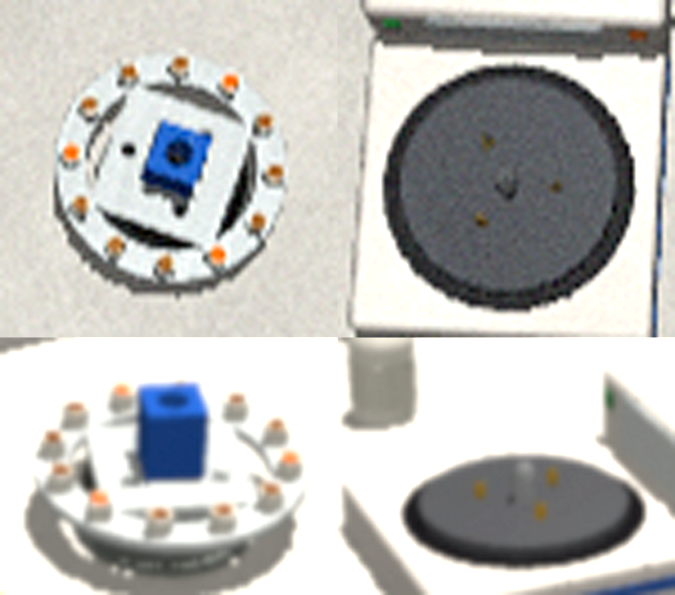

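The crop confirms it: the blue square grip with a bore sits on the white welled rotor, on a grey rest. The drive plate shows three yellow studs around the spindle. I'll measure both now.

Run:
```python
from h import *
def L(n): return dict(np.load(f'pics/{n}_last.npz'))
t=L('top');s=L('side')
def hsv(im): return cv2.cvtColor(im['pixels'],cv2.COLOR_RGB2HSV)
def blob(mask,box,mn=2):
    m=np.zeros_like(mask);u0,v0,u1,v1=box;m[v0:v1,u0:u1]=mask[v0:v1,u0:u1]
    n,l,st,c=cv2.connectedComponentsWithStats(m.astype('uint8'),connectivity=8)
    return [(l==i,c[i],st[i,4]) for i in range(1,n) if st[i,4]>=mn]
for nm,im,box in(('top',t,(310,195,360,245)),('side',s,(270,225,340,290))):
    H=hsv(im);m=(H[...,0]>100)&(H[...,0]<130)&(H[...,1]>130)
    for mm,c,a in blob(m,box,10):
        vs,us=np.nonzero(mm);P=np.array([pt(im,u,v) for u,v in zip(us,vs)])
        print(nm,'blue',c,a,'z pct',np.percentile(P[:,2],[5,25,50,75,95]))
        top=P[P[:,2]>np.percentile(P[:,2],95)-4]; 
        print(' top n',len(top),top.mean(0),top.min(0),top.max(0))
        tm=np.zeros(m.shape,'uint8');
        print(' rect',cv2.minAreaRect(top[:,:2].astype('float32')))
# plate: dark ring circle/ studs
H=hsv(t)
for nm,im,box in(('top',t,(200,195,260,255)),('side',s,(205,180,275,215))):
    H=hsv(im);m=(H[...,0]>12)&(H[...,0]<35)&(H[...,1]>90)
    for mm,c,a in blob(m,box,1):
        w=H[...,1]*mm; vs,us=np.nonzero(mm); ww=H[vs,us,1].astype(float)
        cc=[(us*ww).sum()/ww.sum(),(vs*ww).sum()/ww.sum()]
        print(nm,'yel',np.round(cc,2),a,'z59',np.round(onplane(im,*cc,59),1),np.round(pt(im,*cc),1))
    g=cv2.cvtColor(im['pixels'],cv2.COLOR_RGB2GRAY)
    for th in(60,):
      m=(g<th)
      for mm,c,a in blob(m,box,200):
        cn,_=cv2.findContours(mm.astype('uint8'),cv2.RETR_EXTERNAL,cv2.CHAIN_APPROX_NONE)
        cn=max(cn,key=len);Q=np.array([onplane(im,u,v,50)[:2] for u,v in cn[:,0]]).astype('float32')
        print(nm,'plate',a,np.round(cv2.minEnclosingCircle(Q),1),cv2.fitEllipse(Q))
print('plate z depth', [np.round(pt(t,u,v),1) for u,v in((215,225),(240,235),(228,240),(228,212))],[np.round(pt(s,u,v),1) for u,v in((225,197),(255,200))])
```

```text
top blue [333.71698113 219.88679245] 159 z pct [48.76485485 74.88686366 81.06714231 84.28156538 88.33069187]
 top n 39 [ 522.16126352 -166.04324122  127.65109124] [ 205.99683034 -188.04684634   84.53707975] [ 552.54309563   14.19628541 1678.92627851]
 rect ((371.2945556640625, -90.29105377197266), (36.875518798828125, 389.36334228515625), 63.112545013427734)
side blue [304.31470588 245.09117647] 340 z pct [41.01563861 54.35484868 68.74807703 79.39122146 82.36483832]
 top n 96 [ 527.49092017 -186.30024137   87.78253415] [  -14.51291467 -1074.01614473    78.41272541] [ 553.86769641 -156.82621193  720.39486801]
 rect ((272.27032470703125, -620.9835815429688), (1071.7567138671875, 35.636688232421875), 59.56937789916992)
top yel [222.76 216.17] 6 z59 [539.9 172.4  59. ] [541.2 173.   53. ]
top yel [238.38 226.  ] 2 z59 [509.6 122.9  59. ] [512.7 124.1  42.4]
top yel [221.41 233.71] 3 z59 [484.6 174.6  59. ] [486.  175.4  50.7]
top yel [249. 237.] 1 z59 [475.6  89.2  59. ] [478.   89.8  44.8]Traceback (most recent call last):
  File "<stdin>", line 32, in <module>
    return _wrapfunc(a, 'round', decimals=decimals, out=out)
    return _wrapit(obj, method, *args, **kwds)
    conv = _array_converter(obj)
ValueError: setting an array element with a sequence. The requested array has an inhomogeneous shape after 1 dimensions. The detected shape was (2,) + inhomogeneous part.
```

```bash
cat > m.py <<'E'
from h import *
def avg(n,N=6):
    A=[];D=[]
    for i in range(N):
        im=bot.get_image(n);A.append(im['pixels'].astype(float));d=im['range_z'].astype(float).copy();d[d==0]=np.nan;D.append(d)
    im=dict(im);im['pixels']=np.mean(A,0).astype('float32')
    import warnings;warnings.simplefilter('ignore')
    im['range_z']=np.nan_to_num(np.nanmedian(D,0)); np.savez(f'pics/{n}_avg.npz',**{k:np.array(v) for k,v in im.items()}); return im
def L(n): return dict(np.load(f'pics/{n}_avg.npz'))
def H(im): return cv2.cvtColor((im['pixels']/255).astype('float32'),cv2.COLOR_RGB2HSV)
E
python3 - <<'E'
from m import *
for n in('top','side'): avg(n)
t=L('top');s=L('side')
def blobs(m,box,mn):
    u0,v0,u1,v1=box;mm=np.zeros(m.shape,'uint8');mm[v0:v1,u0:u1]=m[v0:v1,u0:u1]
    n,l,st,c=cv2.connectedComponentsWithStats(mm,connectivity=8)
    return [(l==i,c[i],st[i,4]) for i in range(1,n) if st[i,4]>=mn]
# blue 
for nm,im,box in(('top',t,(310,195,360,245)),('side',s,(270,225,340,290))):
    h=H(im);m=(h[...,0]>200)&(h[...,0]<260)&(h[...,1]>.45)
    for mm,c,a in blobs(m,box,20):
        vs,us=np.nonzero(mm);V=h[vs,us,2]
        print(nm,c,a,'V pct',np.percentile(V,[5,25,50,75,95]))
        P=np.array([pt(im,u,v) for u,v in zip(us,vs)]);zt=P[:,2]
        ok=(zt>76)&(zt<95);print(' topface',ok.sum(),P[ok].mean(0),P[ok].min(0),P[ok].max(0), cv2.minAreaRect(P[ok][:,:2].astype('float32')))
# studs: saturation-weighted
for nm,im,box in(('top',t,(205,203,252,248)),('side',s,(215,185,270,210))):
    h=H(im);u0,v0,u1,v1=box
    R,G,B=[im['pixels'][...,i] for i in range(3)];y=np.clip((R+G)/2-B-8,0,None)
    for mm,c,a in blobs(y>5,box,1):
        vs,us=np.nonzero(mm);w=y[vs,us];cc=(us@w/w.sum(),vs@w/w.sum())
        print(nm,'yel',np.round(cc,2),a,round(w.sum()),'z56',np.round(onplane(im,*cc,56),1))
    g=im['pixels'].mean(2)
    box2=(195,190,265,262) if nm=='top' else (200,175,285,222)
    for mm,c,a in blobs(g<70,box2,200):
        cn,_=cv2.findContours(mm.astype('uint8'),cv2.RETR_EXTERNAL,cv2.CHAIN_APPROX_NONE)
        cn=max(cn,key=len);Q=np.array([onplane(im,u,v,50)[:2] for u,v in cn[:,0]]).astype('float32')
        print(nm,'dark',a,cv2.minEnclosingCircle(Q),cv2.fitEllipse(Q))
for uv in((215,225),(240,235),(228,240),(228,212)): print('plate z top',np.round(pt(t,*uv),1))
for uv in((225,197),(255,200)): print('side',np.round(pt(s,*uv),1))
def crop(im,u0,v0,w,h,k): return cv2.resize(im['pixels'][v0:v0+h,u0:u0+w,::-1],None,fx=k,fy=k,interpolation=cv2.INTER_CUBIC)
cv2.imwrite('pics/c2.png',np.clip(np.hstack([crop(t,310,200,45,45,8.5),crop(t,208,204,45,45,8.5)])*1.8,0,255))
cv2.imwrite('pics/c3.png',np.clip(np.hstack([crop(s,265,225,75,60,5.3),crop(s,205,170,75,60,5.3)])*1.8,0,255))
E
```

```text
top [333.70186335 219.82608696] 161 V pct [0.14771242 0.19934639 0.43137255 0.49084967 0.50065356]
 topface 117 [ 531.0286818  -170.94129526   82.69586426] [ 509.71259331 -192.68990835   76.93827768] [ 553.52621536 -149.28694687   88.28100081] ((531.211669921875, -171.33978271484375), (35.844940185546875, 36.928611755371094), 71.72724151611328)
side [304.29428571 244.92285714] 350 V pct [0.24539216 0.26928103 0.27058825 0.40800651 0.54444444]
 topface 125 [ 533.1058676  -176.7970332    80.50684424] [ 513.67111486 -195.78474522   76.04482846] [ 553.08162385 -154.72621273   83.1418717 ] ((534.168701171875, -174.82070922851562), (33.58121109008789, 34.214271545410156), 69.86686706542969)
top yel [222.77 216.22] 6 77 z56 [540.4 172.7  56. ]
top yel [238.36 226.  ] 2 26 z56 [510.2 123.2  56. ]
top yel [221.44 233.2 ] 5 80 z56 [486.7 174.9  56. ]
top dark 375 ((608.6646118164062, 149.9836883544922), 105.88890838623047) ((611.8909301757812, 134.05897521972656), (46.622432708740234, 197.63436889648438), 174.97308349609375)
top dark 2380 ((510.790283203125, 156.6298828125), 86.84227752685547)
[... 307 characters left out ...]
6. ]
side yel [229.95 192.47] 12 259 z56 [486.5 166.6  56. ]
side yel [245.02 197.68] 13 303 z56 [512.  118.5  56. ]
side yel [267.4  208.41] 10 53 z56 [540.5  34.5  56. ]
side yel [215.49 209.  ] 2 10 z56 [413.   91.1  56. ]
side dark 1203 ((506.3106689453125, 134.46234130859375), 83.42521667480469) ((505.2803039550781, 132.25491333007812), (153.87380981445312, 165.7102813720703), 63.05003356933594)
plate z top [512.8 196.2  52.6]
plate z top [483.3 117.8  48.1]
plate z top [466.1 154.1  53.6]
plate z top [555.1 157.3  51.1]
side [467.8 158.4  49.4]
side [538.4 108.8  47.4][ WARN:0@12.885] global loadsave.cpp:1063 imwrite_ Unsupported depth image for selected encoder is fallbacked to CV_8U.
```

View pics/c2.png

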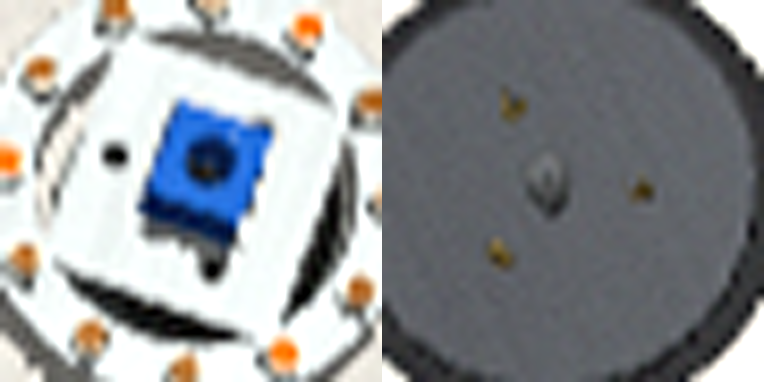

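View pics/c3.png

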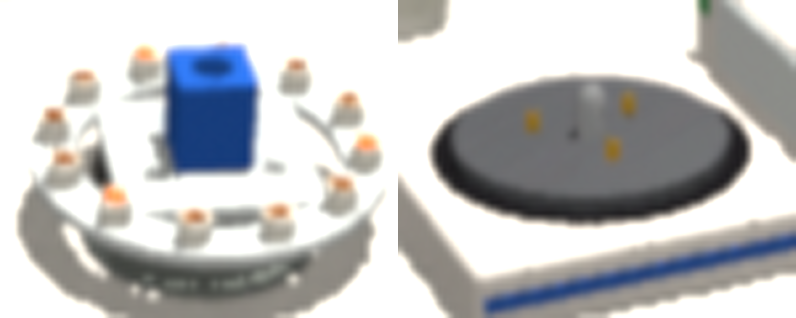

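Run:
```python
from m import *
t=L('top');s=L('side')
def edge_angle(im,c,name):
    pass
def darkc(im,u0,v0,r,z):
    g=im['pixels'].mean(2);b=[]
    u0i,v0i=int(round(u0)),int(round(v0))
    w=g[v0i-r:v0i+r+1,u0i-r:u0i+r+1];bg=np.percentile(w,85);d=np.clip(bg-w-15,0,None)
    vv,uu=np.mgrid[v0i-r:v0i+r+1,u0i-r:u0i+r+1];c=((uu*d).sum()/d.sum(),(vv*d).sum()/d.sum());return np.round(c,2),onplane(im,*c,z)
for nm,im,b in(('top',t,(310,195,360,245)),('side',s,(285,225,325,262))):
    h=H(im);m=(h[...,0]>195)&(h[...,0]<265)&(h[...,1]>.4)&(h[...,2]>.38)
    k=np.zeros(m.shape,'uint8');k[b[1]:b[3],b[0]:b[2]]=m[b[1]:b[3],b[0]:b[2]]
    # upscaled bright blue (top face) contour
    cn,_=cv2.findContours(k,cv2.RETR_EXTERNAL,cv2.CHAIN_APPROX_NONE);cn=max(cn,key=len)
    Q=np.array([onplane(im,u,v,83)[:2] for u,v in cn[:,0]]).astype('float32')
    print(nm,'topface',cv2.minAreaRect(Q),cv2.contourArea(cn))
    # rim circle via wheel bright pixels
c1=darkc(t,323.5,218.2,2,38);c2=darkc(t,334.9,231.2,2,38);print(c1,c2)
bore=darkc(t,334.8,218.6,2,83);print('bore',bore)
# orange well caps top z=30+8+12=50
for nm,im,b in(('top',t,(300,190,368,255)),('side',s,(265,225,345,280))):
    p=im['pixels'];o=np.clip(p[...,0]-p[...,2]-25,0,None);mm=np.zeros(o.shape,'uint8');mm[b[1]:b[3],b[0]:b[2]]=(o>0)[b[1]:b[3],b[0]:b[2]]
    n,l,st,c=cv2.connectedComponentsWithStats(mm,connectivity=8);W=[]
    for i in range(1,n):
        vs,us=np.nonzero(l==i);w=o[vs,us]
        if w.sum()<60: continue
        W.append(onplane(im,us@w/w.sum(),vs@w/w.sum(),50)[:2])
    W=np.array(W);A=np.c_[2*W,np.ones(len(W))];x=np.linalg.lstsq(A,(W**2).sum(1),rcond=None)[0];r=np.sqrt(x[2]+x[0]**2+x[1]**2)
    an=np.degrees(np.arctan2(*(W-x[:2]).T[::-1]));print(nm,len(W),'centre',x[:2],'r',r,'ang mod30',np.round(np.sort(an)%30,1), 'radii',np.round(np.hypot(*(W-x[:2]).T),1))
    for cc in (c1,c2): 
        if nm=='top': d=cc[1][:2]-x[:2];print('hole ang',np.degrees(np.arctan2(d[1],d[0])),np.hypot(*d))
```

```text
top topface ((532.5374755859375, -171.2672882080078), (34.674659729003906, 33.9261474609375), 71.36177062988281) 105.0
side topface ((532.7409057617188, -177.59829711914062), (31.59752655029297, 35.0418586730957), 64.48009490966797) 95.5
(array([323.06, 217.84]), array([ 543.85418801, -141.67093552,   38.        ])) (array([334.6, 230.5]), array([ 503.91265293, -177.66548021,   38.        ]))
bore (array([334.4 , 218.68]), array([ 532.50781734, -172.13846169,   83.        ]))
top 12 centre [ 532.98265248 -171.67266482] r 71.115895137643 ang mod30 [25.1 25.1 25.5 25.4 25.2 25.2 25.2 25.3 25.2 25.2 25.3 25.2] radii [71.1 70.9 71.  71.4 71.1 71.1 71.4 71.1 71.  71.1 71.1 71.1]
hole ang 70.08132559997452 31.910719922576263
hole ang -168.3515891862821 29.681285519178672
side 11 centre [ 534.49312423 -175.35628421] r 70.57978694503758 ang mod30 [24.7 24.8 25.1 25.  25.1 24.7 25.5 25.3 25.3 25.6 24.7] radii [70.6 70.7 70.6 70.3 70.7 70.7 70.5 70.5 70.3 70.6 70.8]
```

```bash
cat > g.py <<'E'
from h import *
from scipy.spatial.transform import Rotation as Rr
def Rt(a):
    c,s=np.cos(np.radians(a)),np.sin(np.radians(a)); return np.array([[0,c,s],[0,s,-c],[-1,0,0]])
def rel(p,a,show=True):
    st=bot.sense();R=st['tool_rot'];d=R.T@(np.array(p)-st['tcp_pos'])/1000;w=Rr.from_matrix(R.T@Rt(a)).as_rotvec()
    o=np.round(np.r_[d,w],4); 
    if show: print(p,a,'->',o.tolist())
    return o
def stat():
    st=bot.sense();R=st['tool_rot'];print('t',round(st['t'],2),'tcp',st['tcp_pos'].round(2),'jaw',np.degrees(np.arctan2(R[1,1],R[0,1])).round(2),'tilt',R[:,0].round(4),'F',st['force'].round(2),'T',st['torque'].round(3),'w',round(st['grip_width'],2),'q',st['joint_pos'].round(1))
E
python3 - <<'E'
from g import *
stat()
rel((400,400,230),70.2);rel((500,250,220),70.2);rel((560,50,200),70.2);rel((533.3,-173,180),70.2)
E
```

```text
t 0.7 tcp [227.62 582.09 244.58] jaw 68.64 tilt [ 0.e+00  1.e-04 -1.e+00] F [ 0.64 -0.4  -0.73] T [ 0.022  0.016 -0.002] w 87.06 q [-69.9  19.   -3.7  83.7   1.2  77.3  -5.1]
(400, 400, 230) 70.2 -> [0.0146, -0.1068, 0.2269, -0.0272, -0.0, -0.0001]
(500, 250, 220) 70.2 -> [0.0246, -0.2101, 0.3746, -0.0272, -0.0, -0.0001]
(560, 50, 200) 70.2 -> [0.0445, -0.3745, 0.5033, -0.0272, -0.0, -0.0001]
(533.3, -173, 180) 70.2 -> [0.0645, -0.5919, 0.5597, -0.0272, -0.0, -0.0001]
```

Call:
step_arm:
  series: [0.0146, -0.1068, 0.2269, -0.0272, 0, 0, 0.0146, -0.1068, 0.2269, -0.0272, 0, 0, 0.0146, -0.1068, 0.2269, -0.0272, 0, 0, 0.0146, -0.1068, 0.2269, -0.0272, 0, 0, 0.0146, -0.1068, 0.2269, -0.0272, 0, 0, 0.0246, -0.2101, 0.3746, -0.0272, 0, 0, 0.0246, -0.2101, 0.3746, -0.0272, 0, 0, 0.0246, -0.2101, 0.3746, -0.0272, 0, 0, 0.0246, -0.2101, 0.3746, -0.0272, 0, 0, 0.0445, -0.3745, 0.5033, -0.0272, 0, 0, 0.0445, -0.3745, 0.5033, -0.0272, 0, 0, 0.0445, -0.3745, 0.5033, -0.0272, 0, 0, 0.0445, -0.3745, 0.5033, -0.0272, 0, 0, 0.0645, -0.5919, 0.5597, -0.0272, 0, 0, 0.0645, -0.5919, 0.5597, -0.0272, 0, 0, 0.0645, -0.5919, 0.5597, -0.0272, 0, 0, 0.0645, -0.5919, 0.5597, -0.0272, 0, 0, 0.0645, -0.5919, 0.5597, -0.0272, 0, 0, 0.0645, -0.5919, 0.5597, -0.0272, 0, 0, 0.0645, -0.5919, 0.5597, -0.0272, 0, 0]
  grip: 0.06

```text
t: 2.7
tcp_pos: [533.1, -173.5, 180.0]
tool_rot: [[-0.0, 0.34, 0.94], [0.0, 0.94, -0.34], [-1.0, 0.0, -0.0]]
force: [-0.3, 0.5, 0.5]
grip_width: 60.2
```

Call:
step_arm:
  series: [0.04, 0, 0, 0, 0, 0, 0.08, 0, 0, 0, 0, 0, 0.1, 0, 0, 0, 0, 0, 0.113, 0, 0, 0, 0, 0, 0.113, 0, 0, 0, 0, 0, 0.113, 0, 0, 0, 0, 0]

```text
t: 3.3
tcp_pos: [534.0, -173.0, 68.0]
tool_rot: [[0.001, 0.339, 0.941], [0.0, 0.941, -0.339], [-1.0, 0.001, 0.001]]
force: [-0.8, 0.1, 1.1]
grip_width: 60.0
```

Run:
```python
from m import *; from g import *
stat()
t=bot.get_image('top');s=bot.get_image('side')
def crop(im,u0,v0,w,h,k): return cv2.resize(im['pixels'][v0:v0+h,u0:u0+w,::-1],None,fx=k,fy=k,interpolation=cv2.INTER_CUBIC)
cv2.imwrite('pics/d1.png',np.clip(np.hstack([crop(t,295,185,75,75,5),crop(s,262,210,75,75,5)])*1.7,0,255).astype('uint8'))
```

```text
t 3.3 tcp [ 534.   -172.95   67.97] jaw 70.16 tilt [ 1.2e-03  2.0e-04 -1.0e+00] F [-0.84  0.06  1.06] T [-0.    -0.069 -0.034] w 60.02 q [ -8.   21.8  25.4 105.6 -11.3  55.   92.4]
```

View pics/d1.png

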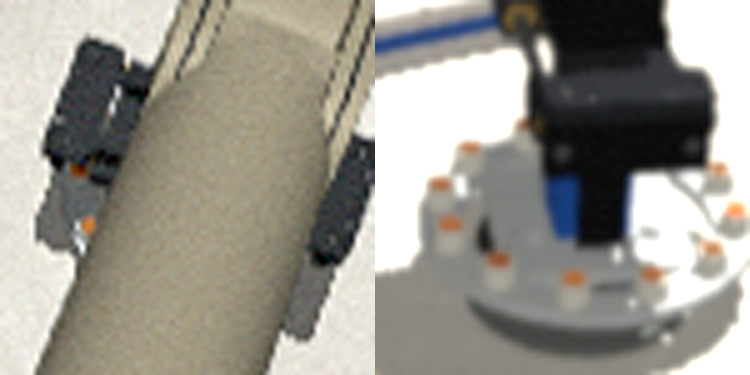

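Call:
step_arm:
  series: [0, 0, 0, 0, 0, 0, 0, 0, 0, 0, 0, 0, 0, 0, 0, 0, 0, 0, 0, 0, 0, 0, 0, 0, 0, 0, 0, 0, 0, 0, 0, 0, 0, 0, 0, 0, 0, 0, 0, 0, 0, 0, 0, 0, 0, 0, 0, 0]
  grip: 0.03
  grip_force: 25

```text
t: 4.2
tcp_pos: [534.5, -173.1, 68.7]
tool_rot: [[0.003, 0.34, 0.941], [0.0, 0.941, -0.34], [-1.0, 0.001, 0.002]]
force: [-1.5, 3.0, 5.3]
grip_width: 36.3
```

Run:
```python
from g import *
stat()
```

```text
t 4.2 tcp [ 534.46 -173.12   68.68] jaw 70.14 tilt [ 2.7e-03  4.0e-04 -1.0e+00] F [-1.47  3.01  5.27] T [ 0.607  0.082 -0.035] w 36.33 q [ -8.   21.8  25.4 105.5 -11.3  55.   92.4]
```

Call:
step_arm:
  series: [-0.003, 0, 0, 0, 0, 0, -0.006, 0, 0, 0, 0, 0, -0.012, 0, 0, 0, 0, 0, -0.025, 0, 0, 0, 0, 0, -0.045, 0, 0, 0, 0, 0, -0.065, 0, 0, 0, 0, 0, -0.085, 0, 0, 0, 0, 0, -0.1, 0, 0, 0, 0, 0, -0.105, 0, 0, 0, 0, 0, -0.105, 0, 0, 0, 0, 0, -0.105, 0, 0, 0, 0, 0]

```text
t: 5.3
tcp_pos: [533.8, -173.0, 172.9]
tool_rot: [[0.002, 0.34, 0.941], [0.001, 0.941, -0.34], [-1.0, 0.001, 0.001]]
force: [0.3, -0.2, -3.1]
grip_width: 35.6
```

Run:
```python
from m import *; from g import *
stat()
s=bot.get_image('side');np.savez('pics/s_e1.npz',**s)
def crop(im,u0,v0,w,h,k): return cv2.resize(im['pixels'][v0:v0+h,u0:u0+w,::-1],None,fx=k,fy=k,interpolation=cv2.INTER_CUBIC)
cv2.imwrite('pics/e1.png',np.clip(crop(s,240,140,130,100,5)*1.7,0,255).astype('uint8'))
rel((500,0,180),50);rel((512.5,154,180),27.4)
```

```text
t 5.3 tcp [ 533.75 -173.    172.92] jaw 70.14 tilt [ 1.6e-03  6.0e-04 -1.0e+00] F [ 0.34 -0.17 -3.15] T [ 0.025  0.005 -0.015] w 35.63 q [-10.   14.5  27.1 100.3  -7.2  66.8  89.4]
(500, 0, 180) 50 -> [-0.0072, 0.1513, -0.0904, 0.3515, 0.0007, -0.0011]
(512.5, 154, 180) 27.4 -> [-0.0071, 0.3004, -0.131, 0.7459, 0.0005, -0.0012]
```

View pics/e1.png

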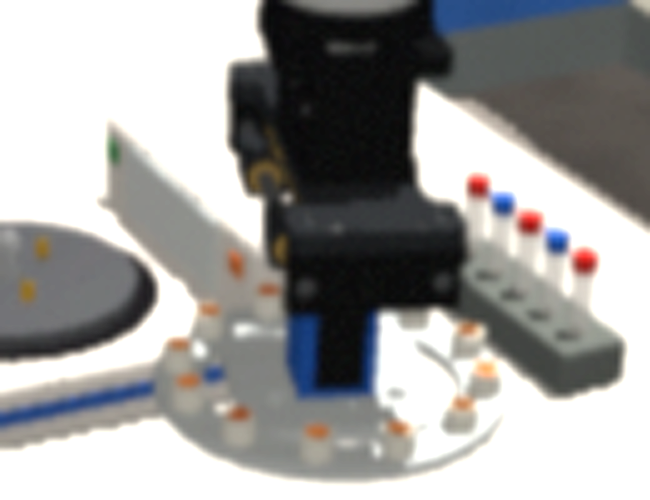

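```bash
cat >> m.py <<'E'
def wells(im,box,z,thr=25,mins=60):
    p=im['pixels'].astype(float);o=np.clip(p[...,0]-p[...,2]-thr,0,None);u0,v0,u1,v1=box
    mm=np.zeros(o.shape,'uint8');mm[v0:v1,u0:u1]=(o>0)[v0:v1,u0:u1]
    n,l,st,c=cv2.connectedComponentsWithStats(mm,connectivity=8);W=[];U=[]
    for i in range(1,n):
        vs,us=np.nonzero(l==i);w=o[vs,us]
        if w.sum()<mins: continue
        U.append((us@w/w.sum(),vs@w/w.sum()));W.append(onplane(im,*U[-1],z)[:2])
    return np.array(W),np.array(U)
def circ(W):
    A=np.c_[2*W,np.ones(len(W))];x=np.linalg.lstsq(A,(W**2).sum(1),rcond=None)[0];return x[:2],np.sqrt(x[2]+x[0]**2+x[1]**2)
def wfit(im,box,z,thr=25,mins=60):
    W,U=wells(im,box,z,thr,mins)
    keep=np.ones(len(W),bool)
    for _ in range(6):
        c,r=circ(W[keep]);d=np.abs(np.hypot(*(W-c).T)-r);
        k=d<max(2,2.5*np.median(d[keep]))
        if (k==keep).all(): break
        keep=k
    an=np.degrees(np.arctan2(*(W[keep]-c).T[::-1]))
    print('n',keep.sum(),'/',len(W),'c',c.round(2),'r',r.round(2),'mod30',np.sort(an%30).round(1),'rad',np.hypot(*(W[keep]-c).T).round(1)); return c,r,an
E
python3 - <<'E'
from m import *
s=dict(np.load('pics/s_e1.npz'))
for z in(150,154.2,158): wfit(s,(268,190,342,236),z)
E
```

```text
n 10 / 11 c [ 537.7  -169.79] r 71.26 mod30 [24.4 24.5 24.6 24.8 24.8 24.9 25.1 25.4 25.6 25.8] rad [70.9 71.4 71.5 71.3 71.1 71.6 71.3 71.1 71.1 71.3]
n 10 / 11 c [ 533.63 -176.45] r 70.74 mod30 [24.4 24.5 24.6 24.8 24.8 24.9 25.1 25.4 25.6 25.8] rad [70.4 70.8 71.  70.7 70.6 71.1 70.7 70.6 70.6 70.8]
n 10 / 11 c [ 529.96 -182.47] r 70.26 mod30 [24.4 24.5 24.6 24.8 24.8 24.9 25.1 25.4 25.6 25.8] rad [70.  70.4 70.5 70.3 70.2 70.6 70.3 70.1 70.1 70.3]
```

Call:
step_arm:
  series: [0, 0.015, -0.006, 0.03, 0, 0, 0, 0.045, -0.019, 0.08, 0, 0, 0, 0.08, -0.034, 0.14, 0, 0, 0, 0.115, -0.049, 0.21, 0, 0, 0, 0.15, -0.064, 0.28, 0, 0, 0, 0.185, -0.08, 0.35, 0, 0, 0, 0.22, -0.095, 0.42, 0, 0, 0, 0.25, -0.108, 0.48, 0, 0, 0, 0.275, -0.119, 0.53, 0, 0, 0, 0.292, -0.127, 0.56, 0, 0, 0, 0.301, -0.1303, 0.57, 0, -0.0012, 0, 0.301, -0.1303, 0.57, 0, -0.0012, 0, 0.301, -0.1303, 0.57, 0, -0.0012, 0, 0.301, -0.1303, 0.57, 0, -0.0012]

```text
t: 6.75
tcp_pos: [513.6, 152.8, 172.7]
tool_rot: [[0.0, 0.794, 0.607], [-0.001, 0.607, -0.794], [-1.0, -0.0, 0.001]]
force: [-0.6, 0.0, -3.5]
grip_width: 35.9
```

Run:
```python
from m import *; from g import *
stat()
t=bot.get_image('top');s=bot.get_image('side');np.savez('pics/s_f1.npz',**s);np.savez('pics/t_f1.npz',**t)
def crop(im,u0,v0,w,h,k): return cv2.resize(im['pixels'][v0:v0+h,u0:u0+w,::-1],None,fx=k,fy=k,interpolation=cv2.INTER_CUBIC)
cv2.imwrite('pics/f1.png',np.clip(np.hstack([crop(s,190,110,100,120,4),crop(t,180,160,100,120,4)])*1.7,0,255).astype('uint8'))
```

```text
t 6.75 tcp [513.59 152.8  172.75] jaw 37.39 tilt [ 3.e-04 -1.e-03 -1.e+00] F [-0.62  0.02 -3.48] T [ 0.002 -0.016 -0.06 ] w 35.92 q [-37.   10.8  17.4 103.5  -3.4  66.2  18.9]
```

View pics/f1.png

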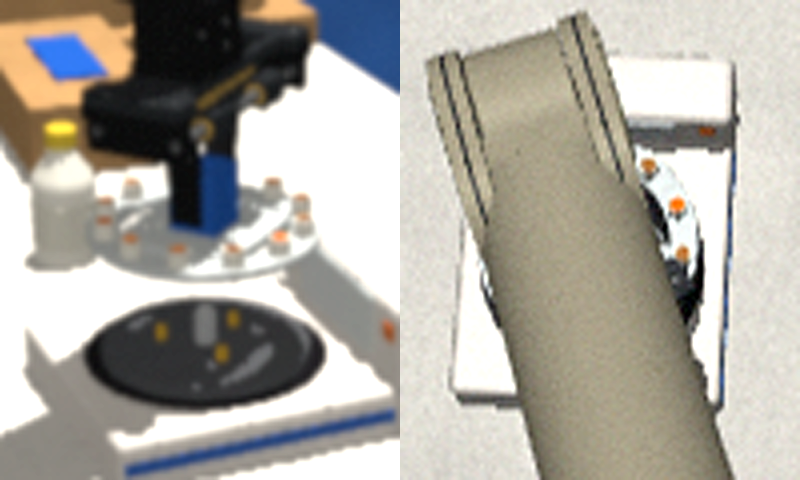

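Run:
```python
from m import *
s=dict(np.load('pics/s_f1.npz'));t=dict(np.load('pics/t_f1.npz'))
c,r,an=wfit(s,(208,150,274,178),154.2,20,50)
W,U=wells(s,(208,150,274,178),154.2,20,50);print(U.round(1).tolist())
# studs & spindle in s_f1
p=s['pixels'].astype(float)
y=np.clip((p[...,0]+p[...,1])/2-p[...,2]-10,0,None);C=[]
for bx in((226,189,234,197),(243,184,252,195),(241,195,250,203)):
    u0,v0,u1,v1=bx;w=y[v0:v1,u0:u1];vv,uu=np.mgrid[v0:v1,u0:u1];C.append(((uu*w).sum()/w.sum(),(vv*w).sum()/w.sum()))
C=np.array(C);print(C.round(2));Q=np.array([onplane(s,*c,56)[:2] for c in C]);m=Q.mean(0);print('studs',Q.round(1).tolist(),m.round(2),'ang',[(np.degrees(np.arctan2(*(q-m)[::-1]))%120).round(1) for q in Q],np.hypot(*(Q-m).T).round(1))
g=p.mean(2);print(g[182:202,234:250].astype(int))
T=L('top');print((T['pixels'].mean(2)[218:234,220:236]).astype(int))
print('proj tip',proj(s,(513.5,153,80)),proj(s,(513.5,153,50)),'top',proj(T,(513.5,154,80)),proj(T,(513.5,154,50)))
```

```text
n 10 / 11 c [512.59 147.81] r 70.51 mod30 [21.6 22.  22.  22.1 22.2 22.3 22.4 22.5 22.7 23. ] rad [71.8 69.7 69.9 70.9 69.8 70.2 71.3 70.6 69.8 71.2]
[[217.4, 150.5], [222.3, 154.8], [257.7, 154.6], [216.0, 159.4], [264.9, 158.7], [265.3, 163.7], [215.6, 164.6], [259.6, 168.7], [222.1, 169.2], [234.1, 171.7], [247.8, 171.7]]
[[229.84 192.53]
 [247.86 189.21]
 [245.   197.89]]
studs [[486.1, 166.5], [541.6, 164.3], [511.5, 117.3]] [513.05 149.35] ang [np.float64(27.5), np.float64(27.6), np.float64(27.1)] [31.9 32.2 32.1]
[[176 176 172 163 165 174 181 181 179 177 177 177 179 181 183 184]
 [168 168 163 150 148 154 158 158 157 156 156 157 160 169 173 175]
 [121 115 111 100  98  99 101 101 102 106 107 107 110 117 123 129]
 [ 64  56  53  49  47  51  56  57  57  57  57  58  58  61  64  73]
 [ 34  30  31  31  35  46  59  62  57  45  36  33  33  34  36  40]
 [ 28  29  28  31  40  57  67  68  64  53  37  29  31  37  38  36]
 [ 28  28  28  32  46  62  68  69  67  59  39  31  35  45  46  39]
 [ 28  28  28  33  47  62  68  69  67  59  40  31  36  48  49  42]
 [ 28  27  28  32  46  62  67  69  67 
[... 1008 characters left out ...]
 54 56 57 54]
 [53 56 56 57 50 56 62 65 62 49 52 55 56 56 56 56]
 [54 55 53 55 51 59 63 48 61 45 52 55 54 55 56 55]
 [54 54 55 56 52 47 55 41 52 40 50 55 55 55 53 56]
 [53 54 54 56 56 35 43 45 42 35 54 55 56 55 56 56]
 [55 55 53 54 54 43 29 39 30 28 56 55 56 55 55 55]
 [52 56 54 54 53 57 43 31 18 41 57 54 56 55 57 55]
 [55 53 55 55 52 54 58 39 40 58 56 56 55 56 53 56]
 [55 55 54 56 54 53 55 55 56 55 55 56 54 56 55 56]
 [53 54 54 56 55 52 54 55 55 55 56 55 57 54 56 53]
 [48 60 52 55 56 53 53 55 56 55 55 57 55 55 54 54]
 [44 46 48 51 54 55 53 52 55 55 54 55 55 56 55 55]]
proj tip [240.41132384 185.03261367] [240.56972936 194.48954049] top [227.85041619 223.3183159 ] [228.62926169 225.14922812]
```

Call:
step_arm:
  series: [0.01, 0.0014, -0.0021, 0, 0, 0, 0.02, 0.0014, -0.0021, 0, 0, 0, 0.03, 0.0014, -0.0021, 0, 0.001, 0, 0.04, 0.0014, -0.0021, 0, 0.001, 0, 0.046, 0.0014, -0.0021, 0, 0.001, 0, 0.05, 0.0014, -0.0021, 0, 0.001, 0, 0.0515, 0.0014, -0.0021, 0, 0.001, 0, 0.0515, 0.0014, -0.0021, 0, 0.001, 0, 0.0515, 0.0014, -0.0021, 0, 0.001, 0]

```text
t: 7.75
tcp_pos: [513.6, 155.8, 121.7]
tool_rot: [[0.0, 0.794, 0.607], [0.0, 0.607, -0.794], [-1.0, 0.001, -0.0]]
force: [-0.1, -0.7, -2.7]
grip_width: 35.7
```

Run:
```python
from m import *; from g import *
stat()
s=bot.get_image('side');np.savez('pics/s_g1.npz',**s)
def crop(im,u0,v0,w,h,k): return cv2.resize(im['pixels'][v0:v0+h,u0:u0+w,::-1],None,fx=k,fy=k,interpolation=cv2.INTER_CUBIC)
cv2.imwrite('pics/g1.png',np.clip(crop(s,190,130,100,90,6)*1.7,0,255).astype('uint8'))
wfit(s,(205,165,274,195),102.5,20,50)
```

```text
t 7.75 tcp [513.63 155.8  121.72] jaw 37.4 tilt [ 4.e-04  5.e-04 -1.e+00] F [-0.07 -0.66 -2.7 ] T [-0.081 -0.008 -0.003] w 35.69 q [-36.7  14.1  17.  106.4  -4.7  60.2  19.6]
n 10 / 10 c [513.56 151.81] r 71.1 mod30 [21.4 21.6 21.6 21.7 21.8 21.8 22.1 22.5 22.5 22.9] rad [71.7 70.3 71.7 70.9 71.3 70.8 70.5 71.5 70.3 72. ]
```

View pics/g1.png

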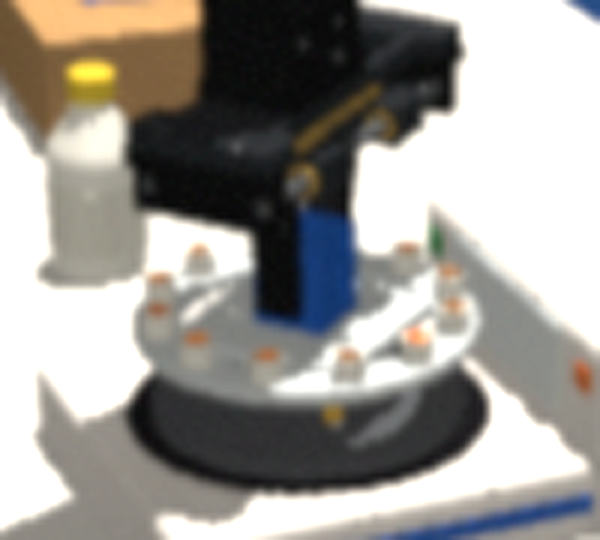

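Call:
step_arm:
  series: [0.001, -0.0007, 0.0008, 0, 0, 0, 0.002, -0.0007, 0.0008, 0, 0, 0, 0.003, -0.0007, 0.0008, 0, 0, 0, 0.004, -0.0007, 0.0008, 0, 0, 0, 0.005, -0.0007, 0.0008, 0, 0, 0, 0.006, -0.0007, 0.0008, 0, 0, 0, 0.006, -0.0007, 0.0008, 0, 0, 0]

```text
t: 8.5
tcp_pos: [513.5, 154.7, 115.6]
tool_rot: [[0.0, 0.794, 0.607], [0.0, 0.607, -0.794], [-1.0, 0.0, -0.0]]
force: [-0.3, 0.2, -3.8]
grip_width: 36.0
```

```bash
python3 -c "
from g import *
stat()"
```

```text
t 8.5 tcp [513.51 154.71 115.59] jaw 37.4 tilt [ 3.e-04  4.e-04 -1.e+00] F [-0.28  0.17 -3.81] T [ 0.009  0.011 -0.046] w 35.97 q [-36.5  14.5  16.9 106.8  -4.9  59.5  19.8]
```

Call:
step_arm:
  series: [0.001, 0, 0, 0, 0, 0, 0.002, 0, 0, 0, 0, 0, 0.003, 0, 0, 0, 0, 0, 0.004, 0, 0, 0, 0, 0, 0.004, 0, 0, 0, 0, 0]

```text
t: 9.0
tcp_pos: [514.0, 155.3, 112.0]
tool_rot: [[0.001, 0.794, 0.608], [0.001, 0.608, -0.794], [-1.0, 0.002, -0.0]]
force: [1.3, 2.4, -1.2]
grip_width: 35.9
```

```bash
python3 -c "
from g import *
stat()"
```

```text
t 9.0 tcp [514.   155.26 111.96] jaw 37.42 tilt [ 0.0015  0.0013 -1.    ] F [ 1.32  2.42 -1.19] T [ 0.633 -0.391  0.002] w 35.91 q [-36.5  14.7  16.9 106.9  -5.   59.   19.9]
```

Call:
step_arm:
  series: [0, 0.001, -0.0005, 0, 0, 0, 0.001, 0.001, -0.0005, 0, -0.001, 0.001, 0.002, 0.001, -0.0005, 0, -0.001, 0.001, 0.003, 0.001, -0.0005, 0, -0.001, 0.001, 0.003, 0.001, -0.0005, 0, -0.001, 0.001]

```text
t: 9.5
tcp_pos: [514.6, 156.5, 108.8]
tool_rot: [[0.003, 0.794, 0.608], [0.001, 0.608, -0.794], [-1.0, 0.003, 0.001]]
force: [1.4, 2.2, -3.5]
grip_width: 35.8
```

```bash
python3 -c "
from g import *
stat()"
```

```text
t 9.5 tcp [514.57 156.47 108.85] jaw 37.42 tilt [ 0.0031  0.0013 -1.    ] F [ 1.44  2.2  -3.54] T [ 0.505 -0.447  0.002] w 35.82 q [-36.5  15.   16.8 107.   -5.1  58.5  19.8]
```

```bash
python3 -c "
from g import *
rel((515.1,157.4,106.5),37.4)"
```

```text
(515.1, 157.4, 106.5) 37.4 -> [0.0024, 0.001, -0.0004, 0.0004, 0.0008, -0.0033]
```

Call:
step_arm:
  series: [0, 0.001, -0.0004, 0, 0.0008, -0.0033, 0.001, 0.001, -0.0004, 0, 0.0008, -0.0033, 0.002, 0.001, -0.0004, 0, 0.0008, -0.0033, 0.0025, 0.001, -0.0004, 0, 0.0008, -0.0033, 0.0025, 0.001, -0.0004, 0, 0.0008, -0.0033]

```text
t: 10.0
tcp_pos: [515.0, 157.2, 106.2]
tool_rot: [[-0.0, 0.794, 0.608], [-0.0, 0.608, -0.794], [-1.0, -0.0, 0.0]]
force: [-0.8, -0.8, -4.2]
grip_width: 35.8
```

```bash
python3 -c "
from g import *
stat()"
```

```text
t 10.0 tcp [514.97 157.24 106.16] jaw 37.42 tilt [-4.e-04 -3.e-04 -1.e+00] F [-0.81 -0.83 -4.24] T [-0.084  0.058 -0.01 ] w 35.76 q [-36.5  15.4  16.8 106.9  -5.2  58.5  19.8]
```

Call:
step_arm:
  series: [0.001, 0, 0, 0, 0, 0, 0.002, 0, 0, 0, 0, 0, 0.003, 0, 0, 0, 0, 0, 0.004, 0, 0, 0, 0, 0, 0.004, 0, 0, 0, 0, 0]

```text
t: 10.5
tcp_pos: [514.9, 157.2, 102.0]
tool_rot: [[-0.001, 0.794, 0.608], [-0.0, 0.608, -0.794], [-1.0, -0.001, -0.0]]
force: [0.7, -0.6, -3.1]
grip_width: 35.9
```

```bash
python3 -c "
from g import *
stat()"
```

```text
t 10.5 tcp [514.87 157.19 101.97] jaw 37.42 tilt [-7.e-04 -4.e-04 -1.e+00] F [ 0.69 -0.6  -3.1 ] T [ 0.048  0.012 -0.02 ] w 35.91 q [-36.5  15.7  16.8 107.1  -5.3  58.   19.9]
```

Call:
step_arm:
  series: [0.0005, 0, 0, 0, 0, 0, 0.001, 0, 0, 0, 0, 0, 0.0015, 0, 0, 0, 0, 0, 0.002, 0, 0, 0, 0, 0, 0.002, 0, 0, 0, 0, 0]

```text
t: 11.0
tcp_pos: [514.9, 157.2, 100.6]
tool_rot: [[-0.001, 0.794, 0.608], [-0.0, 0.608, -0.794], [-1.0, -0.001, -0.0]]
force: [-3.3, -1.3, 5.5]
grip_width: 35.7
```

```bash
python3 -c "
from g import *
stat()"
```

```text
t 11.0 tcp [514.92 157.25 100.6 ] jaw 37.42 tilt [-6.e-04 -1.e-04 -1.e+00] F [-3.34 -1.34  5.5 ] T [-0.294  0.783  0.011] w 35.65 q [-36.5  15.8  16.7 107.1  -5.3  57.8  20. ]
```

Call:
step_arm:
  series: [0.0001, -0.0002, -0.0002, 0, 0, 0, 0.0001, -0.0002, -0.0002, 0.02, 0, 0, 0.0001, -0.0002, -0.0002, 0.04, 0, 0, 0.0001, -0.0002, -0.0002, 0.06, 0, 0, 0.0001, -0.0002, -0.0002, 0.08, 0, 0, 0.0001, -0.0002, -0.0002, 0.09, 0, 0]

```text
t: 11.6
tcp_pos: [514.8, 157.4, 100.6]
tool_rot: [[-0.0, 0.846, 0.533], [0.0, 0.533, -0.846], [-1.0, -0.0, -0.0]]
force: [-0.6, 1.1, -0.3]
grip_width: 35.8
```

```bash
python3 -c "
from g import *
stat()"
```

```text
t 11.6 tcp [514.79 157.42 100.6 ] jaw 32.19 tilt [-2.e-04  1.e-04 -1.e+00] F [-0.6   1.13 -0.29] T [ 0.183 -0.145  0.009] w 35.79 q [-37.1  15.8  17.5 107.2  -5.6  57.8  14.9]
```

Call:
step_arm:
  series: [0.0002, 0, 0, 0.015, 0, 0, 0.0002, 0, 0, 0.03, 0, 0, 0.0002, 0, 0, 0.045, 0, 0, 0.0002, 0, 0, 0.06, 0, 0, 0.0002, 0, 0, 0.07, 0, 0]

```text
t: 12.1
tcp_pos: [514.6, 157.3, 100.1]
tool_rot: [[-0.001, 0.882, 0.471], [-0.0, 0.471, -0.882], [-1.0, -0.001, -0.0]]
force: [0.4, 0.1, -3.4]
grip_width: 35.9
```

```bash
python3 -c "
from g import *
stat()"
```

```text
t 12.1 tcp [514.58 157.32 100.06] jaw 28.11 tilt [-7.e-04 -2.e-04 -1.e+00] F [ 0.4   0.05 -3.43] T [-0.026 -0.136  0.021] w 35.9 q [-37.6  15.9  18.1 107.3  -5.8  57.8  11. ]
```

Call:
step_arm:
  series: [0.0003, 0, 0, 0.008, 0, 0, 0.0008, 0, 0, 0.012, 0, 0, 0.0013, 0, 0, 0.012, 0, 0, 0.0018, 0, 0, 0.012, 0, 0, 0.002, 0, 0, 0.012, 0, 0]

```text
t: 12.6
tcp_pos: [514.6, 157.3, 98.0]
tool_rot: [[-0.001, 0.888, 0.461], [-0.0, 0.461, -0.888], [-1.0, -0.001, -0.0]]
force: [-0.7, 1.0, -2.9]
grip_width: 35.7
```

```bash
python3 -c "
from g import *
stat()"
```

```text
t 12.6 tcp [514.6  157.34  98.01] jaw 27.43 tilt [-6.e-04 -2.e-04 -1.e+00] F [-0.69  1.   -2.89] T [ 0.041 -0.066  0.068] w 35.73 q [-37.7  16.1  18.1 107.3  -5.9  57.5  10.4]
```

Call:
step_arm:
  series: [0.0006, 0, 0, 0, 0, 0, 0.0012, 0, 0, 0, 0, 0, 0.0018, 0, 0, 0, 0, 0, 0.0024, 0, 0, 0, 0, 0, 0.003, 0, 0, 0, 0, 0, 0.0036, 0, 0, 0, 0, 0, 0.004, 0, 0, 0, 0, 0, 0.004, 0, 0, 0, 0, 0]

```text
t: 13.4
tcp_pos: [514.6, 157.3, 93.9]
tool_rot: [[-0.001, 0.888, 0.461], [-0.0, 0.461, -0.888], [-1.0, -0.001, -0.0]]
force: [1.2, 0.2, -3.9]
grip_width: 36.1
```

```bash
python3 -c "
from g import *
stat()"
```

```text
t 13.4 tcp [514.56 157.29  93.9 ] jaw 27.43 tilt [-8.e-04 -3.e-04 -1.e+00] F [ 1.22  0.18 -3.89] T [ 0.062 -0.126 -0.014] w 36.06 q [-37.6  16.4  18.1 107.5  -6.   57.   10.5]
```

Call:
step_arm:
  series: [0.0006, 0, 0, 0, 0, 0, 0.0012, 0, 0, 0, 0, 0, 0.0018, 0, 0, 0, 0, 0, 0.0024, 0, 0, 0, 0, 0, 0.003, 0, 0, 0, 0, 0, 0.0036, 0, 0, 0, 0, 0, 0.004, 0, 0, 0, 0, 0, 0.004, 0, 0, 0, 0, 0]

```text
t: 14.2
tcp_pos: [514.5, 157.3, 89.9]
tool_rot: [[-0.001, 0.888, 0.461], [-0.0, 0.461, -0.888], [-1.0, -0.001, -0.0]]
force: [0.5, 1.1, -3.4]
grip_width: 35.6
```

```bash
python3 -c "
from g import *
stat()"
```

```text
t 14.2 tcp [514.54 157.32  89.85] jaw 27.43 tilt [-8.e-04 -3.e-04 -1.e+00] F [ 0.46  1.13 -3.4 ] T [ 0.069 -0.214  0.043] w 35.64 q [-37.6  16.7  18.  107.7  -6.1  56.6  10.6]
```

Home should be about 1 mm lower. I'll continue in 0.3 mm steps.

Call:
step_arm:
  series: [0.0003, 0, 0, 0, 0, 0, 0.0006, 0, 0, 0, 0, 0, 0.0009, 0, 0, 0, 0, 0, 0.0012, 0, 0, 0, 0, 0, 0.0014, 0, 0, 0, 0, 0, 0.0014, 0, 0, 0, 0, 0]

```text
t: 14.8
tcp_pos: [514.5, 157.4, 88.7]
tool_rot: [[-0.001, 0.888, 0.461], [-0.0, 0.461, -0.888], [-1.0, -0.001, -0.0]]
force: [-2.5, -0.3, 2.9]
grip_width: 35.7
```

```bash
python3 -c "
from g import *
stat()"
```

```text
t 14.8 tcp [514.52 157.38  88.73] jaw 27.43 tilt [-8.e-04 -1.e-04 -1.e+00] F [-2.46 -0.34  2.86] T [-0.095  0.237  0.015] w 35.71 q [-37.5  16.8  18.  107.8  -6.2  56.4  10.6]
```

Call:
step_arm:
  series: [0.0003, 0, 0, 0, 0, 0, 0.0005, 0, 0, 0, 0, 0, 0.0005, 0, 0, 0, 0, 0]

```text
t: 15.1
tcp_pos: [514.5, 157.3, 88.6]
tool_rot: [[-0.001, 0.888, 0.46], [0.0, 0.46, -0.888], [-1.0, -0.001, -0.0]]
force: [-4.8, -0.0, 6.5]
grip_width: 35.8
```

Call:
step_arm:
  series: [0, 0, 0, 0, 0, 0, 0, 0, 0, 0, 0, 0, 0, 0, 0, 0, 0, 0, 0, 0, 0, 0, 0, 0]
  grip: 0.036
  grip_force: 3

```text
t: 15.5
tcp_pos: [514.5, 157.3, 88.6]
tool_rot: [[-0.001, 0.888, 0.461], [-0.0, 0.461, -0.888], [-1.0, -0.001, -0.0]]
force: [-0.1, 0.1, 0.3]
grip_width: 36.1
```

```bash
python3 -c "
from g import *
stat()"
```

```text
t 15.5 tcp [514.54 157.29  88.55] jaw 27.42 tilt [-9.e-04 -1.e-04 -1.e+00] F [-0.07  0.09  0.31] T [-0.064  0.138 -0.025] w 36.14 q [-37.5  16.8  18.  107.8  -6.2  56.4  10.6]
```

Call:
step_arm:
  series: [0, 0, 0, 0, 0, 0, 0, 0, 0, 0, 0, 0, 0, 0, 0, 0, 0, 0, 0, 0, 0, 0, 0, 0, 0, 0, 0, 0, 0, 0, 0, 0, 0, 0, 0, 0]
  grip: 0.06
  grip_force: 10

```text
t: 16.1
tcp_pos: [514.5, 157.3, 88.6]
tool_rot: [[-0.001, 0.888, 0.461], [-0.0, 0.461, -0.888], [-1.0, -0.001, -0.0]]
force: [-0.3, 0.1, 0.5]
grip_width: 59.6
```

Run:
```python
from m import *; from g import *
stat()
s=bot.get_image('side')
def crop(im,u0,v0,w,h,k): return cv2.resize(im['pixels'][v0:v0+h,u0:u0+w,::-1],None,fx=k,fy=k,interpolation=cv2.INTER_CUBIC)
cv2.imwrite('pics/k1.png',np.clip(crop(s,190,130,100,90,6)*1.7,0,255).astype('uint8'))
wfit(s,(205,165,274,210),70,20,50)
```

```text
t 16.1 tcp [514.54 157.32  88.58] jaw 27.42 tilt [-8.e-04 -0.e+00 -1.e+00] F [-0.28  0.07  0.54] T [-0.031  0.056 -0.02 ] w 59.58 q [-37.5  16.8  18.  107.8  -6.2  56.4  10.6]
n 9 / 12 c [514.12 153.01] r 71.19 mod30 [11.3 12.1 12.3 12.4 12.5 12.6 12.7 12.8 12.8] rad [71.6 70.8 71.1 71.5 70.8 70.7 71.4 71.7 71. ]
```

View pics/k1.png

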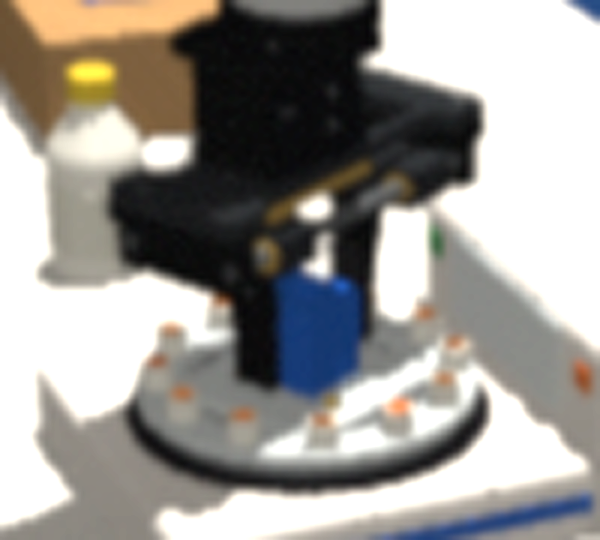

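The picture shows the rotor flat on the plate, with a yellow stud showing through its hole at crop (330,398), and the fingers clear of the grip. Next I retreat straight up.

Call:
step_arm:
  series: [-0.005, 0, 0, 0, 0, 0, -0.015, 0, 0, 0, 0, 0, -0.03, 0, 0, 0, 0, 0, -0.05, 0, 0, 0, 0, 0, -0.08, 0, 0, 0, 0, 0, -0.11, 0, 0, 0, 0, 0, -0.14, 0, 0, 0, 0, 0, -0.16, 0, 0, 0, 0, 0, -0.16, 0, 0, 0, 0, 0]

```text
t: 17.05
tcp_pos: [516.1, 157.6, 252.6]
tool_rot: [[0.004, 0.888, 0.46], [0.003, 0.46, -0.888], [-1.0, 0.005, -0.0]]
force: [0.1, 0.1, -0.4]
grip_width: 60.0
```

```bash
python3 -c "
from g import *
stat(); rel((350,430,250),40)"
```

```text
t 17.05 tcp [516.06 157.63 252.56] jaw 27.4 tilt [ 0.0045  0.0027 -1.    ] F [ 0.07  0.15 -0.43] T [-0.048  0.006 -0.022] w 60.04 q [-39.1   7.5  19.1  97.3  -2.6  75.3   7.8]
(350, 430, 250) 40 -> [0.0026, -0.0221, -0.3182, -0.2198, 0.0002, -0.0052]
```

Call:
step_arm:
  series: [0, -0.001, -0.02, -0.02, 0, -0.005, 0, -0.004, -0.06, -0.05, 0, -0.005, 0, -0.007, -0.1, -0.08, 0, -0.005, 0, -0.01, -0.145, -0.11, 0, -0.005, 0, -0.013, -0.19, -0.14, 0, -0.005, 0, -0.016, -0.235, -0.17, 0, -0.005, 0, -0.019, -0.275, -0.2, 0, -0.005, 0, -0.021, -0.305, -0.22, 0, -0.005, 0, -0.022, -0.318, -0.22, 0, -0.005, 0, -0.022, -0.318, -0.22, 0, -0.005]

```text
t: 18.05
tcp_pos: [348.3, 431.1, 251.8]
tool_rot: [[-0.001, 0.764, 0.645], [-0.001, 0.645, -0.764], [-1.0, -0.001, 0.0]]
force: [0.2, -0.1, -0.3]
grip_width: 60.1
```

```bash
python3 - <<'E'
from m import *; from g import *
stat()
t=avg('top',2);s=avg('side',2)
def crop(im,u0,v0,w,h,k): return cv2.resize(im['pixels'][v0:v0+h,u0:u0+w,::-1],None,fx=k,fy=k,interpolation=cv2.INTER_CUBIC)
cv2.imwrite('pics/z1.png',np.clip(np.hstack([crop(t,180,170,95,100,4),crop(s,190,140,100,100,4)])*1.7,0,255).astype('uint8'))
cv2.imwrite('pics/z2.png',t['pixels'][:,:,::-1].astype('uint8'))
print('top');wfit(t,(195,190,262,258),70);print('side');wfit(s,(205,165,274,210),70,20,50)
for im,bx in((t,(190,185,265,260)),(s,(200,150,280,225))):
    for k in range(0,1):
        p=im['pixels'];sel=(p.min(2)>100)
        u0,v0,u1,v1=bx
    # wheel height from depth at annulus r 55..62
E
python3 - <<'E'
import sys;sys.path.insert(0,'.')
from m import *
t=L('top');s=L('side')
for n,im in(('top',t),('side',s)):
    cx,cy=(513,156.5) if n=='top' else (514,153)
    for a in range(0,360,45):
        z=[]
        for da in range(-12,13,3):
            for r in(76,79,):
                q=(cx+r*np.cos(np.radians(a+da)),cy+r*np.sin(np.radians(a+da)),58);u,v=proj(im,q);z.append(pt(im,u,v)[2])
        print(n,a,np.median(z).round(1),end='; ')
    print()
E
```

```text
t 18.05 tcp [348.28 431.11 251.84] jaw 40.2 tilt [-8.e-04 -9.e-04 -1.e+00] F [ 0.19 -0.15 -0.28] T [-0.092 -0.021  0.031] w 60.11 q [-59.    9.8   3.6  94.2  -0.6  76.  -15.1]
top
n 12 / 13 c [512.  157.3] r 71.12 mod30 [12.2 12.2 12.2 12.2 12.3 12.3 12.4 12.5 12.5 12.5 12.6 12.7] rad [70.9 71.2 71.1 71.1 71.3 71.1 71.3 71.2 70.9 71.  71.1 71.3]
side
n 11 / 11 c [513.76 152.68] r 71.04 mod30 [10.6 11.7 11.8 12.2 12.3 12.4 12.5 12.9 12.9 13.2 13.8] rad [70.3 71.1 71.5 70.9 71.7 70.8 70.7 71.7 69.6 71.5 71.6]
top 0 54.5; top 45 59.5; top 90 58.6; top 135 61.2; top 180 59.2; top 225 58.8; top 270 59.0; top 315 58.0; 
side 0 66.1; side 45 64.4; side 90 63.2; side 135 64.7; side 180 56.6; side 225 56.7; side 270 55.6; side 315 56.7;
```

View pics/z1.png

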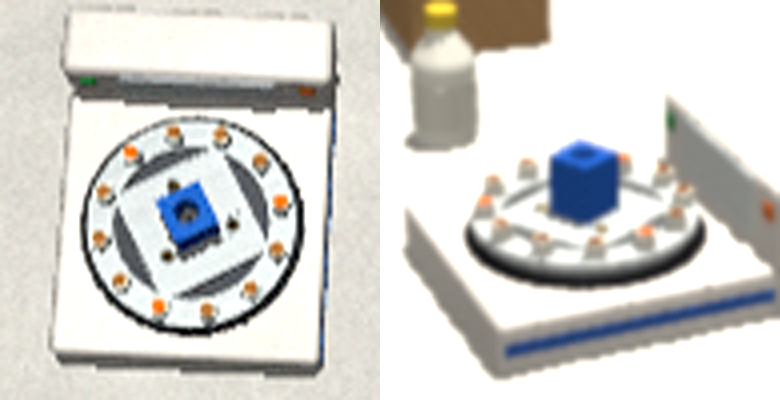

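View pics/z2.png

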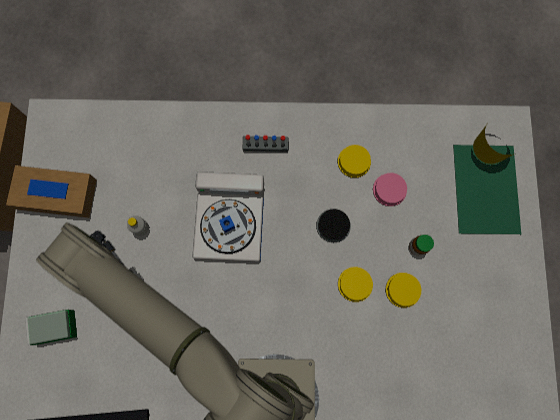

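All three studs show through the holes, and in the top view the rotor sits concentric on the plate at (227,225). The bottle, jar and rack stand where they were in the first picture, so I'm handing in.

```bash
python3 -c "
from g import *
stat(); print(bot.finish_job())"
```

```text
t 18.25 tcp [351.43 428.31 252.58] jaw 39.85 tilt [ 7.e-04 -6.e-04 -1.e+00] F [ 0.73  0.28 -0.02] T [-0.078  0.03   0.007] w 60.0 q [-58.8   9.7   3.8  94.3  -0.6  76.  -15. ]
the job is handed in; nothing more can be done
None
```

The rotor is home on the drive plate, released, and the arm is clear. I handed the job in at 18.25 s of robot time, against the 54 s limit.

**What I did**
- I lifted the rotor off the rest by the blue grip and carried it over the reader.
- I centred it on the spindle by feel; the lateral forces read at each stop were 1–3 N.
- It touched the stud tips at TCP height about 100.7 mm, turned about 10° off the studs. The first touch was about 9 N, above the 3–6 N asked, so I eased it to about 3.5 N.
- I turned it until it sank into the holes at about 28°, which matches the 27.4° I had measured for the studs.
- I then lowered it at 7 mm/s or slower to TCP height 88.7 mm, 12 mm below the stud contact. The set-down force was about 6 N, and a settling press took it to about 10 N.

**Last checks**
- The top view shows a stud in each of the three holes.
- The rotor's wells fit a circle centred at (512.0, 157.3) mm. Studs and plate ring were seen earlier near (512.4, 156.9).
- From the top camera's depth readings, seven of eight spots on the wheel gave 58–61 mm, against 58 mm expected. The eighth, next to the console, read 54.5 mm.
- The bottle, jar and rack look unmoved in the top view.
- The gripper force reads about zero.

**Checks that disagreed**
- The side camera places things 3–5 mm lower in y than the top camera and the arm do, so I relied on force there.
- Its depth around the rim was also noisy (56–66 mm) and is no proof of flatness. That rests on the 12 mm sink, the stud view and the top depth.

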